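# Refill the tongue-depressor jar

### The job

Refill the empty clear jar, the one whose lid has a green knob: lift that lid off by its knob and set it down flat, knob up, in the blue tray, and leave it there. Then stand the banded bundle of tongue depressors on end on the bare worktop and let go of it, take hold of it again, and lower it upright into the jar until it stands on the jar's bottom before you let go. Drop neither the lid nor the bundle, keep the jar upright roughly where it is, and leave the full jar with its lid and the two pump bottles alone.

Things in the scene. Friction and masses are not known exactly. Their poses are not given: they have to be found in the camera images.
- jar: the jar to refill: empty, loose, open-topped clear plastic jar, outer diameter 128, wall 4, height 138, inner floor 6 above its underside (inner diameter 120). Origin: centre of its underside, z up.
- lid: loose white round lid with an upright green knob. Bottom plug 112 across and 8 thick (hangs inside the jar mouth), flange 134 across and 7 thick above it (rests on the jar rim), then a cylindrical knob 28 across and 35 tall; 50 tall in all. Origin: centre of the plug's underside, z up along the knob: flange top at z = 15, knob from z = 15 to 50. It starts on the empty jar.
- full_jar: bystander: a jar of the same size, full of loose wooden tongue depressors: open-topped clear plastic jar, outer diameter 128, wall 4, height 138, inner floor 6 above its underside (inner diameter 120). Origin: centre of its underside, z up.
- full_lid: bystander: loose white round lid with an upright orange knob. Bottom plug 112 across and 8 thick (hangs inside the jar mouth), flange 134 across and 7 thick above it (rests on the jar rim), then a cylindrical knob 28 across and 35 tall; 50 tall in all. Origin: centre of the plug's underside, z up along the knob: flange top at z = 15, knob from z = 15 to 50. It lies on the full jar.
- tray: shallow square blue plastic tray, fixed to the worktop, outside 190 x 190 x 15, walls and floor 5 thick (inside 180 x 180, floor at z = 5). Origin: centre of its underside; x and y along its sides, z up.
- bundle: rigid bundle of pale wooden tongue depressors with a blue band round its middle, a block 124 x 38 x 32 (x, y, z) that starts lying on the worktop with its z up. Origin: its centre; x along its length, either end may go down.
- sanitizer: bystander: clear pump bottle with white pump, 60 across, about 165 tall. Origin: centre of its underside, z up.
- gel: bystander: green pump bottle with white pump, 60 across, about 155 tall. Origin: centre of its underside, z up.

How it is judged:
By the outcome, as a careful person would: the job done as asked, in the order asked, and still so for the second after the job is handed in, with the robot touching nothing.
It also fails if it takes over 72 s, if anything falls off the work surface, if the arm or the gripper's body presses on something with over 40 N, if the wrist force passes 120 N, or if a joint passes its speed limit or range.

### The arm

A 7-joint arm with a two-finger parallel gripper is mounted at the origin on the work surface. World frame = base frame: x ahead of the robot, y to its left, z up, the work surface at z = 0. Lengths are in m, angles in rad, forces in N, time in s.
With the tool pointing down it reaches from about 0.4 to 0.85 m from the base axis. Payload 10.4 kg.
Tool frame: the origin (TCP) lies midway between the tips of the shut fingers; the grasp point (between the pads) lies 19 mm behind it; z points along the fingers, y is the line along which they close (so a half turn about z gives the same grasp; the last joint's range is limited). The gripper opens to 87 mm and grips with 3 to 60 N. Pads are 19 mm wide; open, the fingers measure 117 mm over their backs; the gripper's body (75 mm by 190 mm) begins 51 mm behind the grasp point.
Start: joints at [1.167, 0.332, -0.065, 1.46, 0.022, 1.35, -0.088], TCP at [0.232, -0.58, 0.2] pointing down, gripper open.
Joint ranges: [-2.6, 2.6], [-0.5, 2.12], [-1.47, 1.34], [0.16, 2.42], [-1.27, 4.41], [0.06, 2.06], [-2.6, 2.6]. Speed limits (rad/s): [2.22, 2.22, 2.79, 2.79, 3.14, 3.14, 3.14].

### API

Orientations are given as a unit quaternion [x, y, z, w].
In Python, from bench import sensors, eyes, order gives the robot as it stands.
- The arm moves only by the tool arm_command, never from a script. Its argument "steps" is a list of rows, each an object with "rot": the turn, a rotation vector about the world's x, y, z in degrees, a list of three; "slide": the shift along the world's x, y, z in m, a list of three; "grip": the opening, from 0 (shut) to 1 (fully open). A call has exactly 8 rows; each row shifts and turns the commanded pose from where the row before left it; what a row does not reach is not made up. A row lasts 1/8 s, in which the tool goes at most 62.5 mm and 10.7 degrees, less where a joint would pass 70% of its speed; a pose out of reach is approached as far as the arm can. A call with a gripper value outside its range is refused whole. The fingers move at their own pace and stop on an object; "newtons" is the grip in N (left out, the last holds). Time passes only in rows, so rows that do not move let the fingers close, or fill a call up. It gives the time, the measured TCP pose, the force, the opening and the grip force at its end, in the units of the state.
- sensors.read_state(): the state, without advancing time (a new reading comes with each control period).
- eyes.camera(name): name is "side" or "top"; returns a dict with "pixels" (420x560x3 uint8, red, green, blue), "intrinsics" (3x3 intrinsics, pixels), "pose" (4x4, takes a point from camera to world coordinates). Camera axes: x right, y down, z forward; pixel columns grow to the right and rows downward; lengths in m; the calibration is good to about 2 mm. A picture is of the moment at which its call begins. There is no depth.
- order.close_job(): hands the job in; it is judged then, once.
Trained networks look in a picture, given as the dict that the camera call returned (one of the last four; its "shot" number tells which), for a name from the list of things; names that differ only in an ending like _2 or _b are one class to them, and where a whole thing is asked for, a point or a joint stands for the part that bears it (a point fixed in the world has none). Each returns a list of dicts, best first, with "conf" (0 to 1); they miss things now and then, are a little off and sometimes report something else, mostly with a low value. They report only what shows in the picture. A call takes as long as a camera call.
- eyes.look_for(name, picture): "bbox" ([left, top, right, bottom] in pixels, round what is visible of it).
The state is a dict: "time": time; "joint_positions": joint angles; "joint_vel": joint speeds; "joint_torque": joint torques, N m; "ee_pos": TCP position; "eef_rot": TCP orientation; "ft_force": force on the tool from outside, world axes, zero at the start; "torque": the same for the moment, N m; "width": finger opening in m; "grip_force": force on a finger pad.
Only numpy, scipy, OpenCV 4.12 (cv2) and the standard library are available. Lean on these libraries where they do the work, as an engineer would, in place of code of your own. Each camera call takes 0.05 s, during which the arm holds its last target. There are 200 camera calls.

## Working session

There is one attempt and no reset: what is moved stays moved. The work goes in short steps, Python scripts to look and compute and a tool call to move; the robot and the scene stay as the last step left them, time stands still between calls to the robot, and variables do not carry over. Pictures are saved under pics/ and viewed, at most 12 in all, crops included, and the job is handed in when it is done.

Besides the shell and the picture viewer there is one more tool, called after ">>>" as name(argument=value, ...) on one line, values as JSON. arm_command: Moves the arm, as the interface text tells. Its arguments: {"type":"object","properties":{"steps":{"type":"array","items":{"type":"object","properties":{"rot":{"type":"array","items":{"type":"number"}},"slide":{"type":"array","items":{"type":"number"}},"grip":{"type":"number"}}}},"newtons":{"type":"number"}},"required":["steps"]}

```bash
mkdir -p pics; cat > h.py <<'E'
import numpy as np, cv2
from bench import sensors, eyes, order
def shot(n,f=None):
    p=eyes.camera(n)
    if f: cv2.imwrite('pics/'+f,p['pixels'][:,:,::-1])
    return p
def ray(p,u,v,z):
    K=np.array(p['intrinsics']);T=np.array(p['pose'])
    d=T[:3,:3]@np.linalg.solve(K,[u,v,1.]);o=T[:3,3]
    return o+d*(z-o[2])/d[2]
def proj(p,X):
    K=np.array(p['intrinsics']);T=np.array(p['pose'])
    c=K@(T[:3,:3].T@(np.array(X)-T[:3,3]));return c[:2]/c[2]
E
python3 - <<'E'
from h import *
for n in('top','side'):
    p=shot(n,n+'0.png'); print(n,np.round(p['pose'],3).tolist(),np.round(p['intrinsics'],1).tolist())
    for k in['jar','lid','full_jar','full_lid','tray','bundle','sanitizer','gel']:
        print(k,[(np.round(d['bbox']).tolist(),round(d['conf'],2)) for d in eyes.look_for(k,p)[:3]])
s=sensors.read_state();print(s)
a=[cv2.imread(f'pics/{n}0.png') for n in('top','side')]
E
```

```text
top [[0.01, -1.0, 0.026, 0.591], [-1.0, -0.011, -0.013, 0.014], [0.014, -0.026, -1.0, 1.189], [0.0, 0.0, 0.0, 1.0]] [[429.7, 0.0, 274.6], [0.0, 429.7, 208.6], [0.0, 0.0, 1.0]]
jar [([397.0, 233.0, 430.0, 278.0], 0.59)]
lid [([409.0, 233.0, 465.0, 288.0], 0.77)]
full_jar [([255.0, 158.0, 298.0, 174.0], 0.47)]
full_lid [([256.0, 113.0, 309.0, 165.0], 0.62)]
tray [([83.0, 195.0, 169.0, 277.0], 0.62)]
bundle [([251.0, 241.0, 297.0, 255.0], 0.67)]
sanitizer [([255.0, 115.0, 308.0, 168.0], 0.7), ([351.0, 156.0, 379.0, 186.0], 0.69)]
gel [([84.0, 195.0, 165.0, 275.0], 0.65), ([166.0, 149.0, 198.0, 177.0], 0.63)]
side [[-0.98, -0.143, 0.137, 0.469], [-0.198, 0.649, -0.735, 0.943], [0.016, -0.747, -0.664, 0.965], [0.0, 0.0, 0.0, 1.0]] [[450.7, 0.0, 276.3], [0.0, 450.7, 206.3], [0.0, 0.0, 1.0]]
jar [([320.0, 135.0, 357.0, 176.0], 0.87)]
lid []
full_jar [([211.0, 200.0, 254.0, 240.0], 0.85)]
full_lid [([205.0, 176.0, 254.0, 206.0], 0.58)]
tray [([229.0, 315.0, 334.0, 414.0], 0.71), ([204.0, 178.0, 257.0, 207.0], 0.15)]
bundle []
sanitizer [([258.0, 139.0, 275.0, 189.0], 0.79)]
gel [([205.0, 252.0, 231.0, 302.0], 0.66)]
{'time': 0.9, 'joint_positions': array([ 1.16742196,  0.33216057, -0.06466242,  1.46008287,  0.02161133,
        1.34989509, -0.08846099]), 'joint_vel': array([-9.88568361e-04,  5.96650630e-05,  1.38825296e-03,  2.23757910e-03,
        6.40848589e-04,  8.63646667e-04,  1.38309790e-05]), 'joint_torque': array([ 4.84603333e-04, -6.23035240e+01,  2.47131806e-02, -3.90119576e+01,
       -6.11284515e-02,  3.16550746e-02, -2.12772937e-05]), 'ee_pos': array([ 0.23228152, -0.58027297,  0.20000826]), 'eef_rot': array([9.81930199e-01, 1.89243440e-01, 1.34858277e-05, 7.32811158e-05]), 'ft_force': array([ 0.31509124, -0.3228876 ,  0.07541944]), 'torque': array([-0.00549427,  0.05237544,  0.01410902]), 'grip_force': 0.0, 'width': 0.08678842703315666}
```

View pics/top0.png

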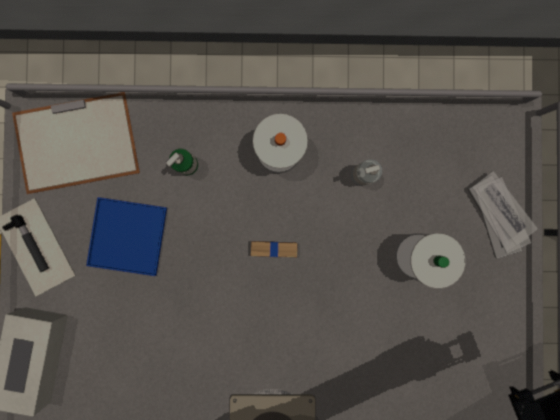

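View pics/side0.png

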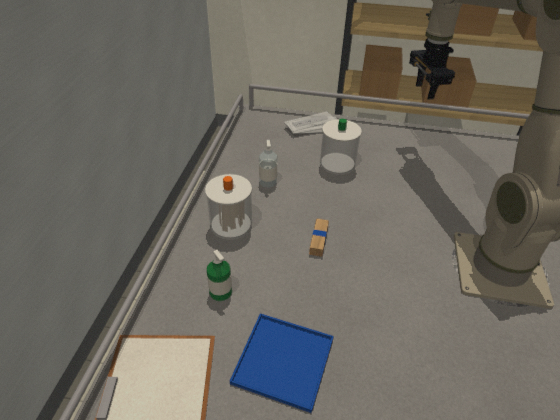

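The top view shows the green-knobbed lid at about (437,261), the bundle at (274,249), the tray at (128,236), the full jar at (280,143) and the pumps at (181,161) and (369,171). The side view agrees: green knob at (342,125), bundle at (319,237), tray at (284,360).

```bash
cat >> h.py <<'E'
def rect(m,box):
    l,t,r,b=box; w=np.zeros_like(m); w[t:b,l:r]=m[t:b,l:r]
    c=max(cv2.findContours(w,cv2.RETR_EXTERNAL,cv2.CHAIN_APPROX_NONE)[0],key=cv2.contourArea)
    return c,cv2.minAreaRect(c)
def hsv(p,lo,hi): return cv2.inRange(cv2.cvtColor(p['pixels'],cv2.COLOR_RGB2HSV),lo,hi)
def tri(ps,uvs):
    A=[];b=[]
    for p,(u,v) in zip(ps,uvs):
        K=np.array(p['intrinsics']);T=np.array(p['pose']);d=T[:3,:3]@np.linalg.solve(K,[u,v,1.]);d/=np.linalg.norm(d)
        P=np.eye(3)-np.outer(d,d);A.append(P);b.append(P@T[:3,3])
    return np.linalg.solve(sum(A),sum(b))
E
python3 - <<'E'
from h import *
t=shot('top');s=shot('side')
g=((50,120,30),(85,255,255)); 
kt=rect(hsv(t,*g),(425,245,455,275))[1];ks=rect(hsv(s,*g),(330,110,355,135))[1]
print('knob',kt,ks,tri([t,s],[kt[0],ks[0]]), ray(t,*kt[0],.188))
c,_=rect(hsv(t,(0,0,110),(180,60,255)),(400,225,475,300));e=cv2.fitEllipse(cv2.convexHull(c));print('lid',e,ray(t,*e[0],.153))
c,r=rect(hsv(t,(105,150,50),(130,255,255)),(75,185,180,285));print('tray',r,ray(t,*r[0],.012),[np.round(ray(t,*q,.012)[:2],3) for q in cv2.boxPoints(r)])
m=hsv(t,(5,80,90),(25,255,255))|hsv(t,(105,150,50),(130,255,255))
c,r=rect(cv2.morphologyEx(m,cv2.MORPH_CLOSE,np.ones((5,5))),(235,230,315,270));print('bundle',r,ray(t,*r[0],.03),[np.round(ray(t,*q,.032)[:2],3) for q in cv2.boxPoints(r)])
m=hsv(s,(5,80,90),(25,255,255))|hsv(s,(105,150,50),(130,255,255))
c,r=rect(cv2.morphologyEx(m,cv2.MORPH_CLOSE,np.ones((5,5))),(295,210,340,265));print('bundle side',r,ray(s,*r[0],.02))
for n,(u,v,z) in dict(full=(280,139,.188),san=(369,171,.1),gel=(181,161,.1)).items():print(n,ray(t,u,v,z))
a=[cv2.resize(t['pixels'][220:300,230:310],(400,400),interpolation=2),cv2.resize(t['pixels'][220:300,390:470],(400,400),interpolation=2)]
cv2.imwrite('pics/c1.png',np.hstack(a)[:,:,::-1])
E
```

```text
knob ((440.5, 261.5), (9.0, 13.0), 90.0) ((342.0, 124.0), (10.0, 6.0), 90.0) [ 0.49785202 -0.39547581  0.16853054] [ 0.49800119 -0.3879125   0.188     ]
lid ((437.8221435546875, 260.4033508300781), (54.26570510864258, 54.87958908081055), 156.50794982910156) [ 0.49733137 -0.39546388  0.153     ]
tray ((126.2601089477539, 236.30923461914062), (69.79425811767578, 68.50177001953125), 8.746162414550781) [0.54220932 0.40173686 0.012     ] [array([0.464, 0.508]), array([0.648, 0.483]), array([0.621, 0.295]), array([0.437, 0.32 ])]
bundle ((273.9460754394531, 248.94296264648438), (46.20439910888672, 14.994215965270996), 1.5911402702331543) [ 0.51291455 -0.00060603  0.03      ] [array([0.494, 0.062]), array([0.534, 0.061]), array([ 0.532, -0.063]), array([ 0.492, -0.062])]
bundle side ((318.55291748046875, 237.01177978515625), (13.449688911437988, 36.878177642822266), 12.52880859375) [0.51557812 0.00359567 0.02      ]
full [ 0.78055323 -0.01006455  0.188     ]
san [ 0.71820637 -0.23995684  0.1       ]
gel [0.73790786 0.23830779 0.1       ]
```

View pics/c1.png

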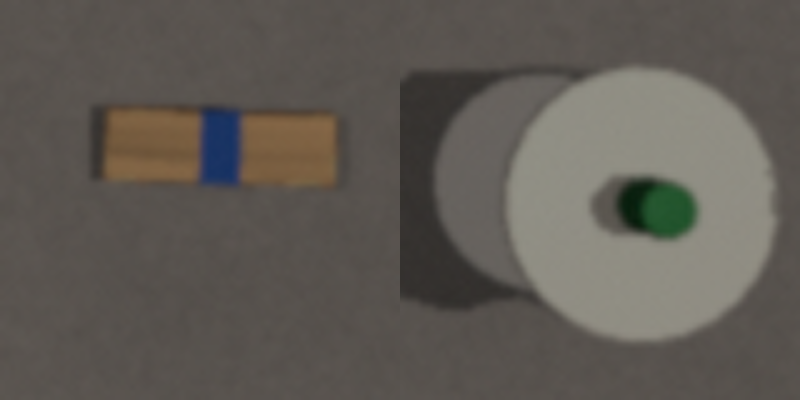

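>>> arm_command(steps=[{"slide": [0.022, 0.015, 0.005], "rot": [0, 0, 2], "grip": 1}, {"slide": [0.044, 0.03, 0.01], "rot": [0, 0, 5], "grip": 1}, {"slide": [0.044, 0.03, 0.01], "rot": [0, 0, 5], "grip": 1}, {"slide": [0.044, 0.03, 0.01], "rot": [0, 0, 5], "grip": 1}, {"slide": [0.044, 0.03, 0.005], "rot": [0, 0, 5], "grip": 1}, {"slide": [0.044, 0.03, 0], "rot": [0, 0, 5], "grip": 1}, {"slide": [0.023, 0.017, -0.02], "rot": [0, 0, 2], "grip": 1}, {"slide": [0, 0, 0], "grip": 1}], newtons=25)

```text
schema error: expected keys rot, slide, grip
```

>>> arm_command(steps=[{"slide": [0.022, 0.015, 0.005], "rot": [0, 0, 2], "grip": 1}, {"slide": [0.044, 0.03, 0.01], "rot": [0, 0, 5], "grip": 1}, {"slide": [0.044, 0.03, 0.01], "rot": [0, 0, 5], "grip": 1}, {"slide": [0.044, 0.03, 0.01], "rot": [0, 0, 5], "grip": 1}, {"slide": [0.044, 0.03, 0.005], "rot": [0, 0, 5], "grip": 1}, {"slide": [0.044, 0.03, 0], "rot": [0, 0, 5], "grip": 1}, {"slide": [0.023, 0.017, -0.02], "rot": [0, 0, 2], "grip": 1}, {"slide": [0, 0, 0], "rot": [0, 0, 0], "grip": 1}], newtons=25)

```text
time: 2.0
ee_pos: [0.4985, -0.3949, 0.2173]
eef_rot: [0.902, 0.431, -0.0, -0.002]
ft_force: [-0.9, -1.0, -0.6]
width: 0.0868
grip_force: 0.0
```

>>> arm_command(steps=[{"slide": [0, 0, -0.01], "rot": [0, 0, 0], "grip": 1}, {"slide": [0, 0, -0.02], "rot": [0, 0, 0], "grip": 1}, {"slide": [0, 0, -0.02], "rot": [0, 0, 0], "grip": 1}, {"slide": [0, 0, -0.012], "rot": [0, 0, 0], "grip": 1}, {"slide": [0, 0, -0.006], "rot": [0, 0, 0], "grip": 1}, {"slide": [0, 0, 0], "rot": [0, 0, 0], "grip": 1}, {"slide": [0, 0, 0], "rot": [0, 0, 0], "grip": 0.3}, {"slide": [0, 0, 0], "rot": [0, 0, 0], "grip": 0.1}])

```text
time: 3.0
ee_pos: [0.4976, -0.3984, 0.1526]
eef_rot: [0.903, 0.429, 0.0, 0.0]
ft_force: [-0.5, 0.8, 0.7]
width: 0.0741
grip_force: 0.0
```

>>> arm_command(steps=[{"slide": [0, 0, 0], "rot": [0, 0, 0], "grip": 0}, {"slide": [0, 0, 0], "rot": [0, 0, 0], "grip": 0}, {"slide": [0, 0, 0], "rot": [0, 0, 0], "grip": 0}, {"slide": [0, 0, 0], "rot": [0, 0, 0], "grip": 0}, {"slide": [0, 0, 0], "rot": [0, 0, 0], "grip": 0}, {"slide": [0, 0, 0], "rot": [0, 0, 0], "grip": 0}, {"slide": [0, 0, 0], "rot": [0, 0, 0], "grip": 0}, {"slide": [0, 0, 0], "rot": [0, 0, 0], "grip": 0}])

```text
time: 4.0
ee_pos: [0.4973, -0.3982, 0.152]
eef_rot: [0.903, 0.429, 0.0, 0.0]
ft_force: [0.2, 0.8, 0.2]
width: 0.0267
grip_force: 25.0
```

```bash
python3 - <<'E'
from h import *
shot('side','s1.png');p=shot('top','t1.png');s=sensors.read_state();print(s['ee_pos'],s['width'],s['grip_force'],s['ft_force'],s['joint_positions'])
E
```

```text
[ 0.49731402 -0.39826004  0.1519852 ] 0.026736034353486197 25.00002086162567 [ 0.63029682 -0.1823372  -0.57382401] [ 0.82162085  0.40244487 -0.28589129  1.47872148  0.11567922  1.27690204
 -0.15995962]
```

>>> arm_command(steps=[{"slide": [0, 0, 0.005], "rot": [0, 0, 0], "grip": 0}, {"slide": [0, 0, 0.01], "rot": [0, 0, 0], "grip": 0}, {"slide": [0, 0, 0.015], "rot": [0, 0, 0], "grip": 0}, {"slide": [0, 0, 0.02], "rot": [0, 0, 0], "grip": 0}, {"slide": [0, 0.015, 0.02], "rot": [0, 0, 0], "grip": 0}, {"slide": [0, 0.03, 0.01], "rot": [0, 0, 2], "grip": 0}, {"slide": [0, 0.04, 0], "rot": [0, 0, 4], "grip": 0}, {"slide": [0, 0.05, 0], "rot": [0, 0, 5], "grip": 0}], newtons=35)

```text
time: 5.1
ee_pos: [0.4973, -0.2615, 0.2331]
eef_rot: [0.857, 0.515, 0.0, 0.001]
ft_force: [1.3, 0.2, -1.1]
width: 0.0262
grip_force: 35.0
```

>>> arm_command(steps=[{"slide": [0.005, 0.055, 0], "rot": [0, 0, 5], "grip": 0}, {"slide": [0.005, 0.06, 0], "rot": [0, 0, 5], "grip": 0}, {"slide": [0.005, 0.06, 0], "rot": [0, 0, 5], "grip": 0}, {"slide": [0.005, 0.06, 0], "rot": [0, 0, 5], "grip": 0}, {"slide": [0.005, 0.06, 0], "rot": [0, 0, 4], "grip": 0}, {"slide": [0.005, 0.06, 0], "rot": [0, 0, 4], "grip": 0}, {"slide": [0.005, 0.06, 0], "rot": [0, 0, 0], "grip": 0}, {"slide": [0.005, 0.06, 0], "rot": [0, 0, 0], "grip": 0}])

```text
time: 6.1
ee_pos: [0.5367, 0.2142, 0.2333]
eef_rot: [0.708, 0.706, 0.0, 0.001]
ft_force: [1.1, -0.1, -1.4]
width: 0.0262
grip_force: 35.0
```

>>> arm_command(steps=[{"slide": [0.005, 0.055, 0], "rot": [0, 0, 0], "grip": 0}, {"slide": [0, 0.05, 0], "rot": [0, 0, 0], "grip": 0}, {"slide": [0, 0.045, 0], "rot": [0, 0, 0], "grip": 0}, {"slide": [0, 0.03, -0.02], "rot": [0, 0, 0], "grip": 0}, {"slide": [0, 0.01, -0.035], "rot": [0, 0, 0], "grip": 0}, {"slide": [0, 0, -0.045], "rot": [0, 0, 0], "grip": 0}, {"slide": [0, 0, -0.04], "rot": [0, 0, 0], "grip": 0}, {"slide": [0, 0, -0.025], "rot": [0, 0, 0], "grip": 0}])

```text
time: 7.1
ee_pos: [0.5412, 0.4017, 0.0659]
eef_rot: [0.708, 0.706, -0.001, 0.0]
ft_force: [0.5, 0.2, -1.3]
width: 0.026
grip_force: 35.0
```

```bash
python3 - <<'E'
from h import *
p=shot('side','s2.png');q=shot('top','t2.png');s=sensors.read_state();print(s['ee_pos'],s['width'],s['ft_force'])
print(eyes.look_for('jar',p)[:2],eyes.look_for('jar',q)[:2])
cv2.imwrite('pics/c2.png',np.hstack([p['pixels'][280:420,180:380],cv2.resize(q['pixels'][170:310,60:260],None,fx=1,fy=1)]).repeat(2,0).repeat(2,1)[:,:,::-1])
E
```

```text
[0.54050109 0.40094414 0.06492722] 0.026214809940729725 [-0.17900913 -0.40655464 -1.63687771]
[{'bbox': [321.1, 119.9, 353.7, 153.2], 'conf': 0.96}] [{'bbox': [393.8, 233.6, 466.3, 287.5], 'conf': 0.58}]
```

View pics/c2.png

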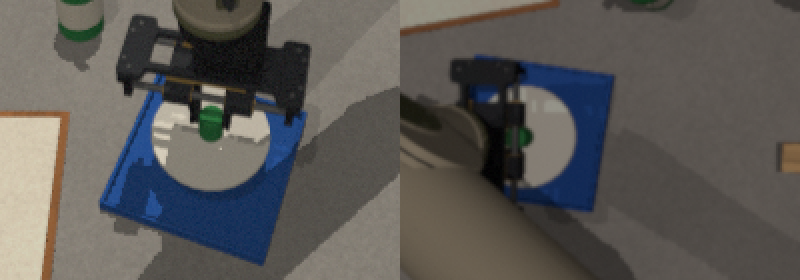

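The lid is level over the tray's middle (lid at about (210,140) in the left crop), so I lower it gently.

>>> arm_command(steps=[{"slide": [0, 0, -0.012], "rot": [0, 0, 0], "grip": 0}, {"slide": [0, 0, -0.012], "rot": [0, 0, 0], "grip": 0}, {"slide": [0, 0, -0.008], "rot": [0, 0, 0], "grip": 0}, {"slide": [0, 0, -0.002], "rot": [0, 0, 0], "grip": 0}, {"slide": [0, 0, -0.002], "rot": [0, 0, 0], "grip": 0}, {"slide": [0, 0, -0.001], "rot": [0, 0, 0], "grip": 0}, {"slide": [0, 0, 0], "rot": [0, 0, 0], "grip": 0}, {"slide": [0, 0, 0], "rot": [0, 0, 0], "grip": 0}], newtons=15)

```text
time: 8.3
ee_pos: [0.5424, 0.4018, 0.0302]
eef_rot: [0.708, 0.706, 0.0, 0.0]
ft_force: [-0.1, -0.8, -0.6]
width: 0.027
grip_force: 15.0
```

>>> arm_command(steps=[{"slide": [0, 0, -0.001], "rot": [0, 0, 0], "grip": 0}, {"slide": [0, 0, -0.001], "rot": [0, 0, 0], "grip": 0}, {"slide": [0, 0, -0.001], "rot": [0, 0, 0], "grip": 0}, {"slide": [0, 0, -0.0005], "rot": [0, 0, 0], "grip": 0}, {"slide": [0, 0, 0], "rot": [0, 0, 0], "grip": 0}, {"slide": [0, 0, 0], "rot": [0, 0, 0], "grip": 0}, {"slide": [0, 0, 0], "rot": [0, 0, 0], "grip": 0}, {"slide": [0, 0, 0], "rot": [0, 0, 0], "grip": 0}])

```text
time: 9.3
ee_pos: [0.5423, 0.4018, 0.0269]
eef_rot: [0.708, 0.706, 0.0, 0.0]
ft_force: [-1.6, -2.5, 5.2]
width: 0.0268
grip_force: 15.0
```

Contact (+5 N). Release and rise.

>>> arm_command(steps=[{"slide": [0, 0, 0], "rot": [0, 0, 0], "grip": 0.6}, {"slide": [0, 0, 0], "rot": [0, 0, 0], "grip": 1}, {"slide": [0, 0, 0], "rot": [0, 0, 0], "grip": 1}, {"slide": [0, 0, 0], "rot": [0, 0, 0], "grip": 1}, {"slide": [0, 0, 0.01], "rot": [0, 0, 0], "grip": 1}, {"slide": [0, 0, 0.03], "rot": [0, 0, 0], "grip": 1}, {"slide": [0, 0, 0.05], "rot": [0, 0, 0], "grip": 1}, {"slide": [0, 0, 0.04], "rot": [0, 0, 0], "grip": 1}])

```text
time: 10.3
ee_pos: [0.5424, 0.4022, 0.1594]
eef_rot: [0.708, 0.706, 0.001, 0.0]
ft_force: [1.6, 0.2, -0.3]
width: 0.0863
grip_force: 0.0
```

>>> arm_command(steps=[{"slide": [-0.004, -0.03, 0.03], "rot": [0, 0, 0], "grip": 1}, {"slide": [-0.004, -0.055, 0.02], "rot": [-10, 0, 0], "grip": 1}, {"slide": [-0.004, -0.06, 0], "rot": [-10, 0, 0], "grip": 1}, {"slide": [-0.004, -0.06, 0], "rot": [-10, 0, 0], "grip": 1}, {"slide": [-0.004, -0.06, 0], "rot": [-10, 0, 0], "grip": 1}, {"slide": [-0.004, -0.06, 0], "rot": [-10, 0, 0], "grip": 1}, {"slide": [-0.004, -0.06, 0], "rot": [-10, 0, 0], "grip": 1}, {"slide": [0, 0, 0], "rot": [0, 0, 0], "grip": 1}])

```text
time: 11.3
ee_pos: [0.5131, 0.0139, 0.2054]
eef_rot: [0.612, 0.61, -0.356, 0.354]
ft_force: [0.1, 0.3, -0.1]
width: 0.0868
grip_force: 0.0
```

```bash
python3 - <<'E'
from h import *
s=sensors.read_state();print(s['ee_pos'],s['eef_rot'],s['joint_positions'])
q=shot('top','t3.png')
c,r=rect(hsv(q,(105,150,50),(130,255,255)),(75,185,180,285));print('tray',r)
E
```

```text
[0.51306895 0.01390239 0.20535049] [ 0.61241097  0.61043744 -0.35620488  0.3541709 ] [-0.2655151   0.5263232  -0.5016733   1.65258164  0.92369187  1.89059742
 -0.93753077]
tray ((129.43243408203125, 216.90541076660156), (69.21196746826172, 29.92061424255371), 9.462322235107422)
```

View pics/t3.png

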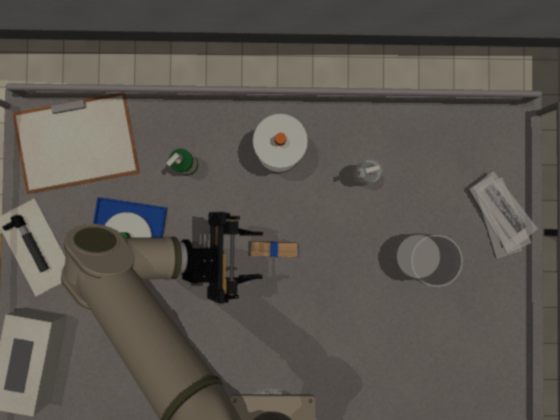

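The lid sits in the tray (128,232) with its green knob up, the jar is open at about (430,260), and the arm's wrist reaches over the tray while tilted. I'll test the later stand-up pose empty, further to the right.

>>> arm_command(steps=[{"slide": [0, -0.04, 0], "rot": [-5, 0, 0], "grip": 1}, {"slide": [0, -0.06, 0], "rot": [0, 0, 0], "grip": 1}, {"slide": [0, -0.055, -0.01], "rot": [0, 0, 0], "grip": 1}, {"slide": [0, 0, -0.04], "rot": [0, 0, 0], "grip": 1}, {"slide": [0, 0, -0.04], "rot": [0, 0, 0], "grip": 1}, {"slide": [0, 0, -0.03], "rot": [0, 0, 0], "grip": 1}, {"slide": [0, 0, 0], "rot": [0, 0, 0], "grip": 1}, {"slide": [0, 0, 0], "rot": [0, 0, 0], "grip": 1}])

```text
time: 12.35
ee_pos: [0.5154, -0.1373, 0.0879]
eef_rot: [0.598, 0.595, -0.378, 0.381]
ft_force: [0.4, -1.2, -0.2]
width: 0.0868
grip_force: 0.0
```

```bash
python3 - <<'E'
from h import *
from scipy.spatial.transform import Rotation as R
s=sensors.read_state();print(s['ee_pos'],R.from_quat(s['eef_rot']).as_matrix().round(3),s['joint_positions'])
q=shot('side','s3.png')
E
```

```text
[ 0.51541435 -0.13725686  0.08792771] [[ 0.005  1.     0.001]
 [ 0.424 -0.001 -0.906]
 [-0.906  0.005 -0.424]] [-0.12273541  0.62544725 -0.39672322  1.87029152  1.10418394  1.64197261
 -1.05968424]
```

View pics/s3.png

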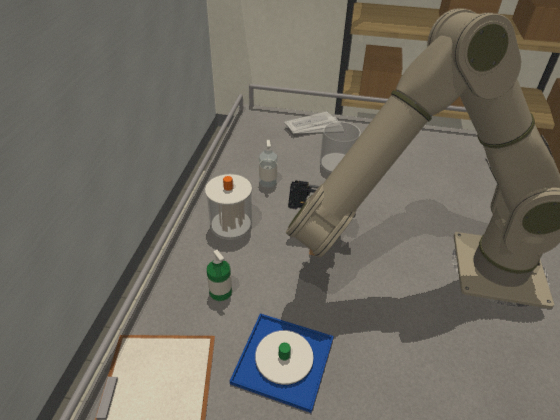

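The lid lies flat in the tray (284,355) and the test pose is reachable with the wrist well clear of things. Now pick the bundle with a 25° lean.

>>> arm_command(steps=[{"slide": [0, 0, 0.04], "rot": [5, 0, 0], "grip": 1}, {"slide": [0, 0.01, 0.05], "rot": [10, 0, 0], "grip": 1}, {"slide": [0, 0.02, 0.02], "rot": [10, 0, 0], "grip": 1}, {"slide": [0, 0.02, 0], "rot": [10, 0, 0], "grip": 1}, {"slide": [0, 0.02, 0], "rot": [10, 0, 0], "grip": 1}, {"slide": [0, 0.02, 0], "rot": [10, 0, 0], "grip": 1}, {"slide": [0, 0.02, 0], "rot": [10, 0, 0], "grip": 1}, {"slide": [0, 0.01, 0], "rot": [10, 0, 0], "grip": 1}])

```text
time: 13.4
ee_pos: [0.5154, -0.0168, 0.1996]
eef_rot: [0.704, 0.704, 0.065, -0.061]
ft_force: [0.0, -0.4, -0.5]
width: 0.0873
grip_force: 0.0
```

>>> arm_command(steps=[{"slide": [0, 0, 0], "rot": [10, 0, 0], "grip": 1}, {"slide": [0, 0, -0.02], "rot": [5, 0, 0], "grip": 1}, {"slide": [0, 0, -0.03], "rot": [0, 0, 0], "grip": 1}, {"slide": [0, 0, -0.03], "rot": [0, 0, 0], "grip": 1}, {"slide": [0, 0, -0.03], "rot": [0, 0, 0], "grip": 1}, {"slide": [0, 0, -0.02], "rot": [0, 0, 0], "grip": 1}, {"slide": [0, 0, 0], "rot": [0, 0, 0], "grip": 1}, {"slide": [0, 0, 0], "rot": [0, 0, 0], "grip": 1}])

```text
time: 14.4
ee_pos: [0.5152, -0.0183, 0.0682]
eef_rot: [0.691, 0.69, 0.153, -0.152]
ft_force: [0.2, -0.8, 0.3]
width: 0.0873
grip_force: 0.0
```

>>> arm_command(steps=[{"slide": [-0.0015, 0, -0.02], "rot": [0, 0, 0], "grip": 1}, {"slide": [0, 0, -0.02], "rot": [0, 0, 0], "grip": 1}, {"slide": [0, 0, -0.012], "rot": [0, 0, 0], "grip": 1}, {"slide": [0, 0, -0.005], "rot": [0, 0, 0], "grip": 1}, {"slide": [0, 0, 0], "rot": [0, 0, 0], "grip": 0.7}, {"slide": [0, 0, 0], "rot": [0, 0, 0], "grip": 0.5}, {"slide": [0, 0, 0], "rot": [0, 0, 0], "grip": 0.3}, {"slide": [0, 0, 0], "rot": [0, 0, 0], "grip": 0.2}], newtons=30)

```text
time: 15.4
ee_pos: [0.513, -0.0183, 0.0097]
eef_rot: [0.691, 0.689, 0.153, -0.153]
ft_force: [-0.5, -0.2, 0.8]
width: 0.0552
grip_force: 0.0
```

>>> arm_command(steps=[{"slide": [0, 0, 0], "rot": [0, 0, 0], "grip": 0.2}, {"slide": [0, 0, 0], "rot": [0, 0, 0], "grip": 0.2}, {"slide": [0, 0, 0], "rot": [0, 0, 0], "grip": 0.2}, {"slide": [0, 0, 0], "rot": [0, 0, 0], "grip": 0.2}, {"slide": [0, 0, 0.003], "rot": [0, 0, 0], "grip": 0.2}, {"slide": [0, 0, 0.005], "rot": [0, 0, 0], "grip": 0.2}, {"slide": [0, 0, 0.01], "rot": [0, 0, 0], "grip": 0.2}, {"slide": [0, 0, 0.01], "rot": [0, 0, 0], "grip": 0.2}])

```text
time: 16.4
ee_pos: [0.513, -0.0183, 0.0384]
eef_rot: [0.691, 0.689, 0.153, -0.153]
ft_force: [0.0, 0.7, -1.4]
width: 0.0366
grip_force: 30.0
```

>>> arm_command(steps=[{"slide": [0, 0, 0.03], "rot": [0, 0, 0], "grip": 0.2}, {"slide": [0, -0.01, 0.045], "rot": [-4, 0, 0], "grip": 0.2}, {"slide": [0, -0.02, 0.045], "rot": [-9, 0, 0], "grip": 0.2}, {"slide": [0, -0.02, 0.03], "rot": [-10, 0, 0], "grip": 0.2}, {"slide": [0, -0.02, 0.01], "rot": [-10, 0, 0], "grip": 0.2}, {"slide": [0, -0.02, 0], "rot": [-10, 0, 0], "grip": 0.2}, {"slide": [0, -0.02, 0], "rot": [-10, 0, 0], "grip": 0.2}, {"slide": [0, -0.01, 0], "rot": [-10, 0, 0], "grip": 0.2}], newtons=45)

```text
time: 17.4
ee_pos: [0.5133, -0.1389, 0.1994]
eef_rot: [0.67, 0.666, -0.231, 0.234]
ft_force: [-0.5, -1.1, -1.2]
width: 0.0362
grip_force: 45.0
```

>>> arm_command(steps=[{"slide": [0, 0, 0], "rot": [-10, 0, 0], "grip": 0.2}, {"slide": [0, 0, 0], "rot": [-10, 0, 0], "grip": 0.2}, {"slide": [0, 0, -0.01], "rot": [-7, 0, 0], "grip": 0.2}, {"slide": [0, 0, -0.03], "rot": [0, 0, 0], "grip": 0.2}, {"slide": [0, 0, -0.03], "rot": [0, 0, 0], "grip": 0.2}, {"slide": [0, 0, -0.02], "rot": [0, 0, 0], "grip": 0.2}, {"slide": [0, 0, 0], "rot": [0, 0, 0], "grip": 0.2}, {"slide": [0, 0, 0], "rot": [0, 0, 0], "grip": 0.2}])

```text
time: 18.4
ee_pos: [0.5133, -0.1381, 0.1086]
eef_rot: [0.598, 0.595, -0.379, 0.381]
ft_force: [0.3, -0.1, -0.4]
width: 0.0363
grip_force: 45.0
```

```bash
python3 - <<'E'
from h import *
from scipy.spatial.transform import Rotation as R
s=sensors.read_state();print(s['ee_pos'],s['ft_force'],s['torque'],R.from_quat(s['eef_rot']).as_matrix().round(3),s['joint_positions'])
p=shot('side');q=shot('top')
u,v=map(int,proj(p,s['ee_pos']));a,b=map(int,proj(q,s['ee_pos']));print(u,v,a,b)
f=lambda im,u,v:cv2.resize(im[v-50:v+50,u-50:u+50],(400,400))
cv2.imwrite('pics/c4.png',np.hstack([f(p['pixels'],u,v),f(q['pixels'],a,b)])[:,:,::-1])
E
```

```text
[ 0.51327803 -0.13813689  0.10856977] [ 0.33997903 -0.14706019 -0.36784728] [ 1.26267185 -0.09478047 -0.01932803] [[ 0.005  1.     0.   ]
 [ 0.423 -0.002 -0.906]
 [-0.906  0.004 -0.423]] [-0.09647242  0.59095193 -0.42808125  1.87405134  1.1032468   1.66714994
 -1.03288695]
327 184 329 251
```

View pics/c4.png

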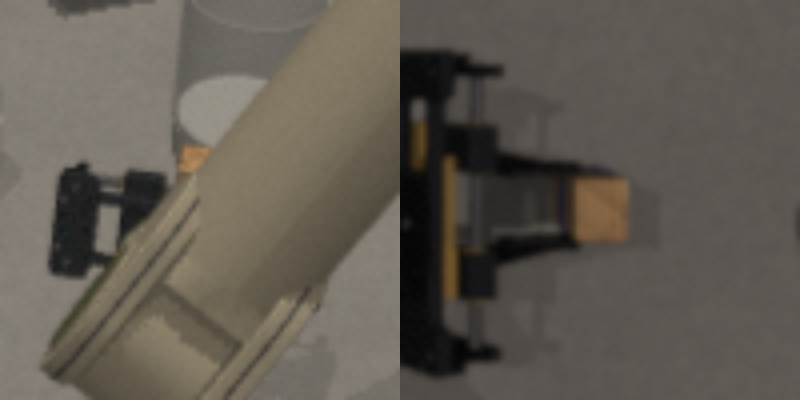

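>>> arm_command(steps=[{"slide": [0, 0, -0.01], "rot": [0, 0, 0], "grip": 0.2}, {"slide": [0, 0, -0.009], "rot": [0, 0, 0], "grip": 0.2}, {"slide": [0, 0, -0.004], "rot": [0, 0, 0], "grip": 0.2}, {"slide": [0, 0, -0.001], "rot": [0, 0, 0], "grip": 0.2}, {"slide": [0, 0, -0.001], "rot": [0, 0, 0], "grip": 0.2}, {"slide": [0, 0, -0.001], "rot": [0, 0, 0], "grip": 0.2}, {"slide": [0, 0, 0], "rot": [0, 0, 0], "grip": 0.2}, {"slide": [0, 0, 0], "rot": [0, 0, 0], "grip": 0.2}])

```text
time: 19.5
ee_pos: [0.5129, -0.1382, 0.0816]
eef_rot: [0.597, 0.595, -0.379, 0.381]
ft_force: [-0.8, 0.2, -1.4]
width: 0.0361
grip_force: 45.0
```

>>> arm_command(steps=[{"slide": [0, 0, -0.001], "rot": [0, 0, 0], "grip": 0.2}, {"slide": [0, 0, -0.0005], "rot": [0, 0, 0], "grip": 0.2}, {"slide": [0, 0, -0.0005], "rot": [0, 0, 0], "grip": 0.2}, {"slide": [0, 0, -0.0005], "rot": [0, 0, 0], "grip": 0.2}, {"slide": [0, 0, 0], "rot": [0, 0, 0], "grip": 0.2}, {"slide": [0, 0, 0], "rot": [0, 0, 0], "grip": 0.2}, {"slide": [0, 0, 0], "rot": [0, 0, 0], "grip": 0.2}, {"slide": [0, 0, 0], "rot": [0, 0, 0], "grip": 0.2}])

```text
time: 20.5
ee_pos: [0.5134, -0.1383, 0.0809]
eef_rot: [0.597, 0.595, -0.379, 0.382]
ft_force: [-1.3, 2.8, 10.9]
width: 0.0366
grip_force: 45.0
```

Contact, on end. Ease the grip so it settles flat, then open slowly.

>>> arm_command(steps=[{"slide": [0, 0, 0], "rot": [0, 0, 0], "grip": 0.2}, {"slide": [0, 0, 0], "rot": [0, 0, 0], "grip": 0.2}, {"slide": [0, 0, 0], "rot": [0, 0, 0], "grip": 0.2}, {"slide": [0, 0, 0], "rot": [0, 0, 0], "grip": 0.44}, {"slide": [0, 0, 0], "rot": [0, 0, 0], "grip": 0.48}, {"slide": [0, 0, 0], "rot": [0, 0, 0], "grip": 0.55}, {"slide": [0, 0, 0], "rot": [0, 0, 0], "grip": 0.7}, {"slide": [0, 0, 0], "rot": [0, 0, 0], "grip": 0.85}], newtons=5)

```text
time: 21.5
ee_pos: [0.5127, -0.1383, 0.0788]
eef_rot: [0.597, 0.595, -0.379, 0.38]
ft_force: [0.4, -0.2, 0.0]
width: 0.0605
grip_force: 0.0
```

>>> arm_command(steps=[{"slide": [0, 0, 0], "rot": [0, 0, 0], "grip": 1}, {"slide": [0, 0, 0], "rot": [0, 0, 0], "grip": 1}, {"slide": [0, 0.005, 0.002], "rot": [0, 0, 0], "grip": 1}, {"slide": [0, 0.018, 0.008], "rot": [0, 0, 0], "grip": 1}, {"slide": [0, 0.036, 0.017], "rot": [0, 0, 0], "grip": 1}, {"slide": [0, 0.036, 0.017], "rot": [0, 0, 0], "grip": 1}, {"slide": [0, 0.03, 0.04], "rot": [0, 0, 0], "grip": 1}, {"slide": [0, 0.01, 0.05], "rot": [5, 0, 0], "grip": 1}])

```text
time: 22.5
ee_pos: [0.5121, 0.0008, 0.2124]
eef_rot: [0.611, 0.614, -0.353, 0.353]
ft_force: [1.7, -0.3, 0.7]
width: 0.0866
grip_force: 0.0
```

```bash
python3 - <<'E'
from h import *
s=sensors.read_state();print(s['ee_pos'],s['ft_force'])
p=shot('side');q=shot('top')
print(eyes.look_for('bundle',p)[:2],eyes.look_for('bundle',q)[:2])
f=lambda im,u,v:cv2.resize(im[v-60:v+60,u-80:u+80],(400,300))
cv2.imwrite('pics/c5.png',np.hstack([f(p['pixels'],327,184),f(q['pixels'],380,251)])[:,:,::-1])
m=hsv(q,(5,80,60),(25,255,255)); c,r=rect(m,(320,225,360,275));print(r,ray(q,*r[0],.124),cv2.boxPoints(r).tolist())
# full-frame jar rim guess later
E
```

```text
[0.51213909 0.00084014 0.21237399] [ 1.73126259 -0.33694194  0.73796761]
[{'bbox': [320.7, 119.1, 359.7, 169.1], 'conf': 0.16}] [{'bbox': [314.9, 242.5, 333.6, 258.1], 'conf': 0.79}]
((326.5, 251.5), (15.0, 13.0), 90.0) [ 0.51416957 -0.12967439  0.124     ] [[320.0, 244.0], [333.0, 244.0], [333.0, 259.0], [320.0, 259.0]]
```

View pics/c5.png

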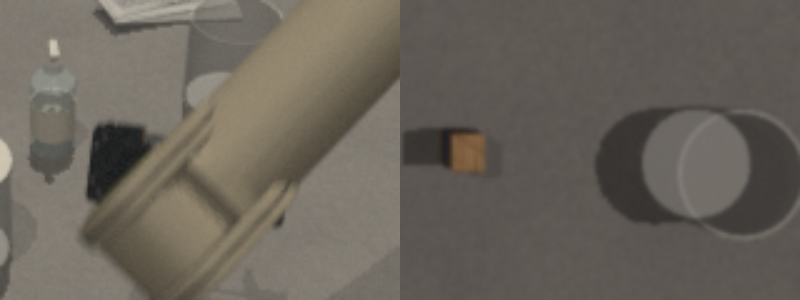

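The bundle stands on its own at top-image (327,252), and the jar's rim circle is centred at about (437,261), unmoved. Now I go above the bundle with the tool straight down.

>>> arm_command(steps=[{"slide": [0, -0.005, 0.01], "rot": [5, 0, 0], "grip": 1}, {"slide": [0, -0.015, 0.02], "rot": [10, 0, 0], "grip": 1}, {"slide": [0, -0.02, 0], "rot": [10, 0, 0], "grip": 1}, {"slide": [0, -0.025, 0], "rot": [10, 0, 0], "grip": 1}, {"slide": [0, -0.025, 0], "rot": [10, 0, 0], "grip": 1}, {"slide": [0.001, -0.025, 0], "rot": [10, 0, 0], "grip": 1}, {"slide": [0, -0.015, 0], "rot": [5, 0, 0], "grip": 1}, {"slide": [0, 0, 0], "rot": [0, 0, 0], "grip": 1}])

```text
time: 23.7
ee_pos: [0.5126, -0.1365, 0.2414]
eef_rot: [0.711, 0.704, -0.001, -0.002]
ft_force: [0.4, 0.0, -0.6]
width: 0.0873
grip_force: 0.0
```

```bash
python3 - <<'E'
from h import *
from scipy.spatial.transform import Rotation as R
s=sensors.read_state();print(s['ee_pos'],R.from_quat(s['eef_rot']).as_matrix().round(3))
p=shot('side');q=shot('top')
b=eyes.look_for('bundle',p)[:2];print(b)
m=hsv(p,(5,80,60),(25,255,255)); c,r=rect(m,(290,130,370,230));print(r,ray(p,*r[0],.07),cv2.boxPoints(r).round(1).tolist())
for u,v,z in((436.8,261,.138),(418.8,257,.006)):print('jar',ray(q,u,v,z))
u,v=320,180
f=lambda im,u,v:cv2.resize(im[v-60:v+60,u-80:u+80],(480,360))
cv2.imwrite('pics/c6.png',f(p['pixels'],u,v)[:,:,::-1])
E
```

```text
[ 0.51259026 -0.13649037  0.24142438] [[ 0.01   1.    -0.003]
 [ 1.    -0.01   0.002]
 [ 0.002 -0.003 -1.   ]]
[{'bbox': [320.6, 178.0, 333.1, 212.5], 'conf': 0.98}]
((326.046142578125, 187.1307830810547), (12.527507781982422, 19.101348876953125), 7.125016689300537) [ 0.51830439 -0.17043649  0.07      ] [[318.6000061035156, 195.8000030517578], [321.0, 176.89999389648438], [333.3999938964844, 178.39999389648438], [331.1000061035156, 197.39999389648438]]
jar [ 0.49449215 -0.3988764   0.138     ]
jar [ 0.49291312 -0.40082845  0.006     ]
```

View pics/c6.png

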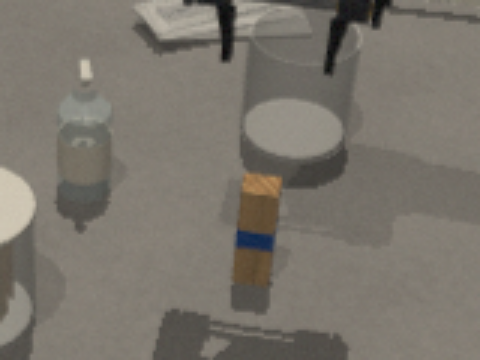

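The bundle stands upright at about (326,195) in the side view, with the fingers above it.

>>> arm_command(steps=[{"slide": [0.001, 0.005, -0.01], "rot": [0, 0, 0], "grip": 1}, {"slide": [0, 0, -0.03], "rot": [0, 0, 0], "grip": 1}, {"slide": [0, 0, -0.04], "rot": [0, 0, 0], "grip": 1}, {"slide": [0, 0, -0.03], "rot": [0, 0, 0], "grip": 1}, {"slide": [0, 0, -0.02], "rot": [0, 0, 0], "grip": 1}, {"slide": [0, 0, -0.015], "rot": [0, 0, 0], "grip": 1}, {"slide": [0, 0, -0.006], "rot": [0, 0, 0], "grip": 1}, {"slide": [0, 0, 0], "rot": [0, 0, 0], "grip": 1}])

```text
time: 24.85
ee_pos: [0.5149, -0.1279, 0.092]
eef_rot: [0.708, 0.706, 0.0, -0.0]
ft_force: [1.4, 0.3, 0.6]
width: 0.0873
grip_force: 0.0
```

>>> arm_command(steps=[{"slide": [0, 0, 0], "rot": [0, 0, 0], "grip": 0.7}, {"slide": [0, 0, 0], "rot": [0, 0, 0], "grip": 0.6}, {"slide": [0, 0, 0], "rot": [0, 0, 0], "grip": 0.5}, {"slide": [0, 0, 0], "rot": [0, 0, 0], "grip": 0.42}, {"slide": [0, 0, 0], "rot": [0, 0, 0], "grip": 0.3}, {"slide": [0, 0, 0], "rot": [0, 0, 0], "grip": 0.3}, {"slide": [0, 0, 0], "rot": [0, 0, 0], "grip": 0.3}, {"slide": [0, 0, 0], "rot": [0, 0, 0], "grip": 0.3}], newtons=30)

```text
time: 25.85
ee_pos: [0.5148, -0.1282, 0.092]
eef_rot: [0.708, 0.706, 0.0, 0.0]
ft_force: [0.8, -0.1, 0.4]
width: 0.0375
grip_force: 30.0
```

>>> arm_command(steps=[{"slide": [0, 0, 0.005], "rot": [0, 0, 0], "grip": 0.3}, {"slide": [0, 0, 0.02], "rot": [0, 0, 0], "grip": 0.3}, {"slide": [0, 0, 0.04], "rot": [0, 0, 0], "grip": 0.3}, {"slide": [0, 0, 0.045], "rot": [0, 0, 0], "grip": 0.3}, {"slide": [0, -0.005, 0.04], "rot": [0, 0, 0], "grip": 0.3}, {"slide": [-0.003, -0.02, 0.02], "rot": [0, 0, 0], "grip": 0.3}, {"slide": [-0.003, -0.035, 0], "rot": [0, 0, 0], "grip": 0.3}, {"slide": [-0.003, -0.045, 0], "rot": [0, 0, 0], "grip": 0.3}], newtons=40)

```text
time: 26.85
ee_pos: [0.5061, -0.2335, 0.2628]
eef_rot: [0.708, 0.707, 0.0, 0.001]
ft_force: [0.6, 0.1, -0.2]
width: 0.0375
grip_force: 40.0
```

>>> arm_command(steps=[{"slide": [-0.003, -0.045, 0], "rot": [0, 0, 0], "grip": 0.3}, {"slide": [-0.003, -0.045, 0], "rot": [0, 0, 0], "grip": 0.3}, {"slide": [-0.003, -0.04, 0], "rot": [0, 0, 0], "grip": 0.3}, {"slide": [-0.001, -0.023, 0], "rot": [0, 0, 0], "grip": 0.3}, {"slide": [0, -0.01, 0], "rot": [0, 0, 0], "grip": 0.3}, {"slide": [0, 0, 0], "rot": [0, 0, 0], "grip": 0.3}, {"slide": [0, 0, 0], "rot": [0, 0, 0], "grip": 0.3}, {"slide": [0, 0, 0], "rot": [0, 0, 0], "grip": 0.3}])

```text
time: 27.85
ee_pos: [0.4963, -0.3951, 0.2623]
eef_rot: [0.708, 0.707, 0.0, 0.0]
ft_force: [0.4, -0.0, -1.2]
width: 0.0373
grip_force: 40.0
```

```bash
python3 - <<'E'
from h import *
s=sensors.read_state();print(s['ee_pos'],s['ft_force'],s['width'])
p=shot('side');q=shot('top')
f=lambda im,u,v:cv2.resize(im[v-70:v+70,u-70:u+70],(400,400))
cv2.imwrite('pics/c7.png',np.hstack([f(p['pixels'],340,130),f(q['pixels'],430,255)])[:,:,::-1])
print(eyes.look_for('jar',p)[:1])
for z in(.138,.006):print(z,proj(p,[.496,-.399,z]),proj(q,[.496,-.399,z]))
e=s['ee_pos']; print('bottom',proj(p,e+[0,-.003,-.092]))
E
```

```text
[ 0.49632703 -0.39510699  0.2622911 ] [ 0.41786231 -0.02231318 -1.18650827] 0.037280305184191384
[{'bbox': [319.0, 120.0, 362.3, 176.0], 'conf': 0.97}]
0.138 [342.11693895 131.27215314] [436.85046138 260.38384815]
0.006 [337.97664433 162.63906774] [418.14220086 255.87226104]
bottom [343.08193505 123.17204861]
```

View pics/c7.png

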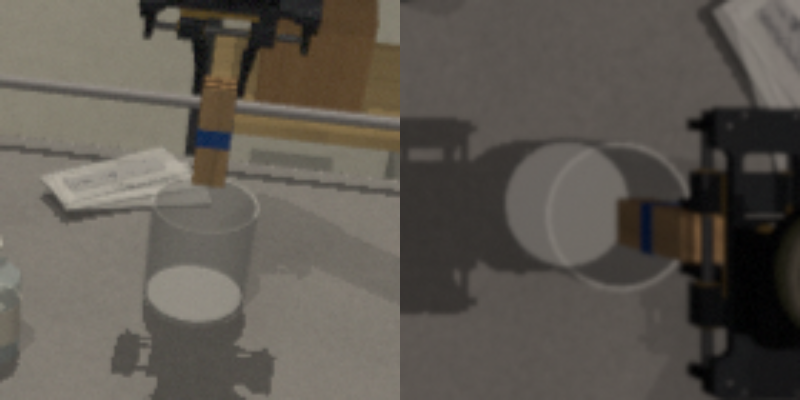

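The bundle hangs upright right above the jar mouth (rim centre at about (342,131) in the side view). I lower it.

>>> arm_command(steps=[{"slide": [0, 0, -0.015], "rot": [0, 0, 0], "grip": 0.3}, {"slide": [0, 0, -0.03], "rot": [0, 0, 0], "grip": 0.3}, {"slide": [0, 0, -0.03], "rot": [0, 0, 0], "grip": 0.3}, {"slide": [0, 0, -0.03], "rot": [0, 0, 0], "grip": 0.3}, {"slide": [0, 0, -0.025], "rot": [0, 0, 0], "grip": 0.3}, {"slide": [0, 0, -0.015], "rot": [0, 0, 0], "grip": 0.3}, {"slide": [0, 0, -0.01], "rot": [0, 0, 0], "grip": 0.3}, {"slide": [0, 0, -0.005], "rot": [0, 0, 0], "grip": 0.3}])

```text
time: 29.0
ee_pos: [0.4959, -0.3963, 0.1018]
eef_rot: [0.708, 0.706, 0.0, 0.0]
ft_force: [-0.3, 0.1, -0.1]
width: 0.0375
grip_force: 40.0
```

>>> arm_command(steps=[{"slide": [0, 0, -0.001], "rot": [0, 0, 0], "grip": 0.3}, {"slide": [0, 0, -0.001], "rot": [0, 0, 0], "grip": 0.3}, {"slide": [0, 0, -0.001], "rot": [0, 0, 0], "grip": 0.3}, {"slide": [0, 0, -0.0005], "rot": [0, 0, 0], "grip": 0.3}, {"slide": [0, 0, 0], "rot": [0, 0, 0], "grip": 0.3}, {"slide": [0, 0, 0], "rot": [0, 0, 0], "grip": 0.3}, {"slide": [0, 0, 0], "rot": [0, 0, 0], "grip": 0.3}, {"slide": [0, 0, 0], "rot": [0, 0, 0], "grip": 0.3}])

```text
time: 30.0
ee_pos: [0.4958, -0.3963, 0.0985]
eef_rot: [0.708, 0.706, 0.0, 0.0]
ft_force: [-1.3, 0.4, 0.5]
width: 0.0374
grip_force: 40.0
```

>>> arm_command(steps=[{"slide": [0, 0, -0.0005], "rot": [0, 0, 0], "grip": 0.3}, {"slide": [0, 0, -0.0005], "rot": [0, 0, 0], "grip": 0.3}, {"slide": [0, 0, -0.0005], "rot": [0, 0, 0], "grip": 0.3}, {"slide": [0, 0, 0], "rot": [0, 0, 0], "grip": 0.3}, {"slide": [0, 0, 0], "rot": [0, 0, 0], "grip": 0.3}, {"slide": [0, 0, 0], "rot": [0, 0, 0], "grip": 0.3}, {"slide": [0, 0, 0], "rot": [0, 0, 0], "grip": 0.3}, {"slide": [0, 0, 0], "rot": [0, 0, 0], "grip": 0.3}])

```text
time: 31.0
ee_pos: [0.496, -0.3966, 0.098]
eef_rot: [0.708, 0.706, -0.0, 0.001]
ft_force: [-1.8, 1.4, 7.2]
width: 0.0375
grip_force: 40.0
```

On the bottom (+7 N). Ease off and open to about 57 mm, so the fingers clear the jar wall, then rise.

>>> arm_command(steps=[{"slide": [0, 0, 0], "rot": [0, 0, 0], "grip": 0.3}, {"slide": [0, 0, 0], "rot": [0, 0, 0], "grip": 0.3}, {"slide": [0, 0, 0], "rot": [0, 0, 0], "grip": 0.46}, {"slide": [0, 0, 0], "rot": [0, 0, 0], "grip": 0.5}, {"slide": [0, 0, 0], "rot": [0, 0, 0], "grip": 0.55}, {"slide": [0, 0, 0], "rot": [0, 0, 0], "grip": 0.6}, {"slide": [0, 0, 0], "rot": [0, 0, 0], "grip": 0.65}, {"slide": [0, 0, 0], "rot": [0, 0, 0], "grip": 0.65}], newtons=5)

```text
time: 32.0
ee_pos: [0.4958, -0.3963, 0.097]
eef_rot: [0.708, 0.706, 0.0, 0.0]
ft_force: [-0.8, -0.4, -0.6]
width: 0.0558
grip_force: 0.0
```

>>> arm_command(steps=[{"slide": [0, 0, 0.003], "rot": [0, 0, 0], "grip": 0.65}, {"slide": [0, 0, 0.01], "rot": [0, 0, 0], "grip": 0.65}, {"slide": [0, 0, 0.02], "rot": [0, 0, 0], "grip": 0.65}, {"slide": [0, 0, 0.03], "rot": [0, 0, 0], "grip": 0.65}, {"slide": [0, 0, 0.04], "rot": [0, 0, 0], "grip": 0.65}, {"slide": [0, 0, 0.04], "rot": [0, 0, 0], "grip": 0.65}, {"slide": [0, 0, 0.03], "rot": [0, 0, 0], "grip": 0.65}, {"slide": [0, 0, 0], "rot": [0, 0, 0], "grip": 0.65}])

```text
time: 33.0
ee_pos: [0.4969, -0.3969, 0.2745]
eef_rot: [0.708, 0.706, 0.001, 0.003]
ft_force: [0.9, -0.0, -0.4]
width: 0.0568
grip_force: 0.0
```

```bash
python3 - <<'E'
from h import *
s=sensors.read_state();print(s['ee_pos'],s['ft_force'],s['width'])
p=shot('side');print(eyes.look_for('jar',p)[:1],eyes.look_for('bundle',p)[:1])
a=cv2.resize(p['pixels'][90:190,290:390],(400,400));b=cv2.resize(p['pixels'],(533,400))
cv2.imwrite('pics/c8.png',np.hstack([a,b[:,:400]])[:,:,::-1])
E
```

```text
[ 0.4969197  -0.39685032  0.27451156] [ 0.89622138 -0.03583455 -0.39967135] 0.05683427426363348
[{'bbox': [320.2, 121.5, 361.5, 176.4], 'conf': 0.68}] [{'bbox': [335.4, 132.8, 346.2, 138.7], 'conf': 0.52}]
```

View pics/c8.png

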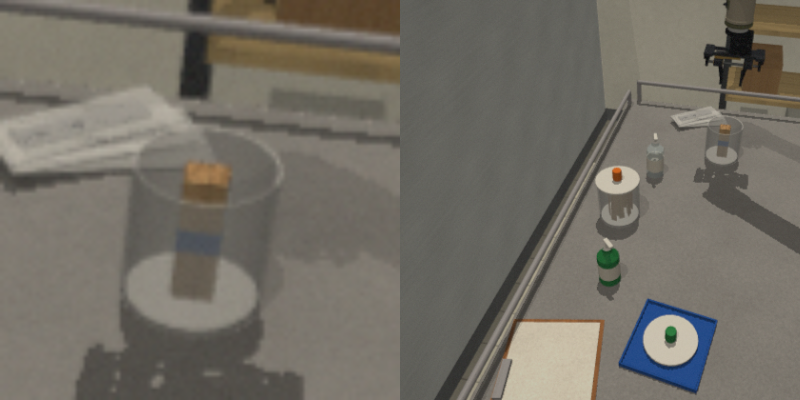

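The bundle stands upright on the floor of the upright jar (left crop, about (200,235)), the lid is flat in the tray with its knob up, and the bystanders are untouched.

```bash
python3 -c "
from bench import order;print(order.close_job())"
```

```text
the job is handed in; nothing more can be done
None
```

The job is done and handed in at about 33 s: the lid lies flat, knob up, in the blue tray; the bundle was stood on the worktop, let go, regrasped and now stands upright on the jar's bottom; the last picture showed the jar upright in place and the full jar and pump bottles where they started.

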